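# Raise the cup shelf one notch and stand the dosing cup on it

## Robot

A 6-joint arm with a two-finger parallel gripper is mounted at the origin on the work surface. World frame = base frame: x ahead of the robot, y to its left, z up, the work surface at z = 0. Lengths are in mm, angles in rad, forces in N, time in s.
With the tool pointing down it reaches from about 350 to 975 mm from the base axis. Payload 7.1 kg.
Tool frame: the origin (TCP) lies at the very end of the fingers, on their centre line; the grasp point (between the pads) lies 19 mm behind it; y points along the fingers, x is the direction in which the jaws open and shut, and the axes are right-handed (so a half turn about y gives the same grasp; the last joint's range is limited). The gripper opens to 88 mm and grips with 3 to 60 N. Pads are 20 mm wide; open, the fingers measure 115 mm over their backs; the gripper's body (75 mm by 178 mm) begins 61 mm behind the grasp point.
Start: joints at [1.13, 0.423, 1.63, -0, 1.089, -0.019], TCP at [255.845, 570.218, 222.675] pointing down, gripper open.
Joint ranges: [-3, 3], [-0.9, 2.11], [0.09, 2.58], [-1.31, 4.45], [0.11, 2.69], [-2.54, 2.54]. Speed limits (rad/s): [2.39, 2.39, 3.01, 3.14, 3.14, 3.14].

## Interface

Orientations are given as a rotation vector (axis times angle).
In Python, from workcell import ctrl gives the robot as it stands. The module is installed in compiled form; this text tells all that it offers.
- The arm moves only by the tool jog_arm, never from a script. Its argument "steps" is a list of rows, each an object with "turn": the turn, a rotation vector about the world's x, y, z scaled (see below), a list of three; "dp": the shift along the world's x, y, z scaled (see below), a list of three; "claw": the opening, from 0 (shut) to 1 (fully open). In form: [{"turn": [wx, wy, wz], "dp": [x, y, z], "claw": claw}, ...]. A call has 1 to 12 rows; each row is the pose to reach, as a shift and turn from the pose measured when the call began, turning the shorter way round; what a row does not reach only later rows make up. The controller multiplies each number of a shift by 80 mm and each number of a turn by pi rad. A row lasts 1/12 s, in which the tool goes at most 41.7 mm and 7.16 degrees, less where a joint would pass 70% of its speed; a pose out of reach is approached as far as the arm can. A call with a number of a shift or a turn outside -1 to 1 is refused whole. A call with a gripper value outside its range is refused whole. The fingers move at their own pace and stop on an object; the grip force is fixed at half the most. Time passes only in rows, so rows that repeat a pose let the fingers close. It gives the time, the measured TCP pose, the force and the opening at its end, in the units of the state.
- ctrl.get_obs(): the state, without advancing time (a new reading comes with each control period).
- ctrl.get_image(name): name is "scene" or "top" or "wrist"; returns a dict with "img" (400x640x3 uint8, red, green, blue), "range_z" (400x640 float32, mm along the optical axis (not along the pixel's ray), 0 where there is no reading), "fovy" (degrees; the focal length in pixels is half the picture's height over the tangent of half this angle, whatever the lens; pixels are square), "cx", "cy" (the principal point, pixels), "camera_from_world" (4x4, takes a point from world to camera coordinates); the wrist camera has in their place "hand_eye" (4x4, takes a point from camera to tool coordinates, whose origin is the TCP and whose axes are the tool frame's). Camera axes: x right, y down, z forward; pixel columns grow to the right and rows downward; lengths in mm; the calibration is good to about 2 mm. A picture is of the moment at which its call begins: read the wrist's pose just before it.
- ctrl.close_job(): hands the job in, once; it reports no verdict.
The state is a dict: "t": time; "qpos": joint angles; "qvel": joint speeds; "joint_torque": joint torques, N m; "ee_pos": TCP position; "orientation": TCP orientation; "ft_force": force on the tool from outside, world axes, zero at the start; "moment": the same for the moment, N m; "width": finger opening in mm.
Only numpy, scipy, OpenCV 4.12 (cv2) and the standard library are available. Lean on these libraries where they do the work, as an engineer would, in place of code of your own. Each camera call takes 0.05 s, during which the arm holds its last target.

## Task

Lift the cup shelf of the stand by its black grip tab until its upper rung has passed the pawl and the pawl has dropped back, lower it gently so that the upper rung sits on the pawl, and let go. Then stand the small steel dosing cup upright on the middle of the raised shelf. Do not knock, drop or press the shelf down hard, and leave the other things on the counter where they are.

Things in the scene. Friction and masses are not known exactly. Their poses are not given: they have to be found in the camera images.
- stand: Fixed stand: dark steel base plate 130 x 150 x 12 mm (x, y, z) with two upright aluminium guide channels reaching 160 mm above the counter. Origin on the counter under the middle of the guides, z up. Its x runs along the rungs; its -y side has the shelf, its +y side the pawl.
- section: Loose sliding section: steel ladder 56 mm wide (x), 10 mm thick (y), 0.48 to 0.72 kg, in the guides with 2 mm play either way in y, 2.5 mm in x; Origin: middle of its lower end; axes as the stand's. Starts fully down, lower end on the base plate 12 mm above the counter. Two rungs, 8 mm high: lower 0 to 8 mm, upper 78 to 86 mm above the lower end. At most 20 N between it and the stand, 30 N with the cup on it.
- upper_rung (a point): Middle of the section's upper rung, which is to sit on the pawl: 82 mm above the section's lower end. The rung is 40 mm long (x), 10 mm thick (y), 8 mm high.
- grip_tab (a point): Centre of the black grip tab on top of the section, a block 44 x 14 x 44 mm (x, y, z); its top is 20 mm above this point. Pinch it from above across its 14 mm (fingers closing along section y). 196 mm above the section's origin, so 208 mm above the counter when fully down. Nothing near it sideways; the shelf is 90 mm below.
- shelf_spot (a point): Middle of the upper face of the steel cup shelf, where the cup goes: 66 mm to the -y side of the section's origin, 106 mm above it. The shelf is 90 x 100 mm (x, y), 6 mm thick, y from -14 to -114 mm. Axes as the section.
- back_post (a point): Top of the back post, 46 mm to the +y side of the stand's middle, 172 mm high. The pawl is clamped on it at a height that differs from case to case and is not measured: for the upper rung to sit on the pawl, the section must stand 36 to 64 mm above its fully-down height. The seat is felt on lowering, as the section's weight leaves the hand.
- pawl (a joint): Angle (rad) of the gravity pawl, a steel finger 24 x 36 x 10 mm hinged at the back post, pointing at the section. 0: level on its stop. A rising rung swings it up (grows) with under 1 N; it falls back once the rung is about 22 mm above its seat. Over 60 mm above the seat the lower rung lifts it again: too far. A 91 mm raise from fully down is right in every case.
- cup: The steel dosing cup, loose, 52 mm across at the rim and 60 mm high, 0.12 to 0.2 kg. Origin at the centre of its underside.
- cup_mid (a point): Centre of the dosing cup, half-way up (30 mm above its underside); its upright axis is z. Grip from above across the outside (47 mm wide at mid height, 52 mm at the rim, 42 mm at the foot).
- glass_mug: Bystander: clear glass mug with handle, 76 mm across, 90 mm high. Origin under its centre. Leave alone.
- press: Bystander: grey tube coffee press, 96 mm wide flange, 173 mm high. Origin under its centre. Leave alone.
- paper_cups: Bystander: stack of paper cups, 76 mm across, 118 mm high. Origin under its centre. Leave alone.
- pitcher: Bystander: aluminium milk pitcher with handle, 80 mm across, 100 mm high, larger than the dosing cup. Origin under its centre. Leave alone.
- bean_jar: Bystander: amber glass jar with steel lid, 90 mm across, 140 mm high. Origin under its centre. Leave alone.
- tamper: Bystander: dark tamper, 56 mm foot, 85 mm high. Origin under its centre. Leave alone.
- tablet: Bystander: white tablet lying flat, 170 x 245 x 8 mm. Origin under its centre. Leave alone.
Things that resemble listed ones, but are neither listed nor needed, are in the scene too. Of the things that look like the stand, take the one that is farthest from the robot's base at the start.

How it is judged (in metres and radians):
On the way, in this order (a step that is already met when the one before it is completed fails the run):
1. the shelf section hangs on the pawl by its upper rung, released and at rest (z of grip_tab in the frame of stand between 0.24 and 0.278 m and value of joint pawl below 0.12 rad and linear speed of section below 0.02 m/s and contact force between section and the fingers below 0.2 N and contact force between section and stand above 1 N), for 0.3 s.
2. the dosing cup stands on the raised shelf, released (all of step 1 and horizontal distance between cup_mid and shelf_spot below 0.025 m and z of cup_mid in the frame of section between 0.13 and 0.142 m and angle between cup_mid's own z axis and vertical below 0.15 rad and linear speed of cup below 0.02 m/s and contact force between cup and the fingers below 0.2 N and contact force between cup and section above 0.5 N), for 0.3 s.
At the end, for the whole second after the job is handed in: The section hangs at rest on the pawl by its upper rung (grip tab 240 to 278 mm above the counter, pawl within 0.12 rad of level), and the dosing cup stands upright (within 0.15 rad) and at rest on the shelf, its centre within 25 mm of the middle of the shelf; both released (all of step 2); the robot touches nothing.
It fails at once if the section is pressed, knocked or dropped on the stand with more than 20 N (30 N with the cup on the shelf) ((contact force between section and stand above 20 N and contact force between cup and section below 0.1 N) or contact force between section and stand above 30 N).
It fails at once if the dosing cup is tipped over (angle between cup_mid's own z axis and vertical above 0.7 rad).
It fails at once if a bystander is moved by more than 30 mm (distance of any of glass_mug, press, paper_cups, pitcher, bean_jar, tamper, tablet from where it was at the start of the episode above 0.03 m).
It also fails if it takes over 64 s, if anything falls off the work surface, if the arm or the gripper's body presses on something with over 40 N, if the wrist force passes 120 N, or if a joint passes its speed limit or range.

## Working session

There is one attempt and no reset: what is moved stays moved. The work goes in short steps, Python scripts to look and compute and a tool call to move; the robot and the scene stay as the last step left them, time stands still between calls to the robot, and variables do not carry over. Pictures are saved under pics/ and viewed, and the job is handed in when it is done.

Besides the shell and the picture viewer there is one more tool, called after "Emit:" by a JSON object that holds its "api" and its "payload". jog_arm: Moves the arm, as the interface text tells. Its arguments: {"type":"object","properties":{"steps":{"type":"array","items":{"type":"object","properties":{"turn":{"type":"array","items":{"type":"number"}},"dp":{"type":"array","items":{"type":"number"}},"claw":{"type":"number"}}}}},"required":["steps"]}

```bash
mkdir -p pics; cat > h.py <<'E'
import numpy as np, cv2
from workcell import ctrl
def cam(n):
    d=ctrl.get_image(n); f=200/np.tan(np.radians(d['fovy'])/2); d['f']=f; return d
def save(d,n): cv2.imwrite('pics/'+n,d['img'][:,:,::-1])
def world(d):
    h,w=d['range_z'].shape
    u,v=np.meshgrid(np.arange(w),np.arange(h)); z=d['range_z']
    P=np.stack([(u-d['cx'])/d['f']*z,(v-d['cy'])/d['f']*z,z,np.ones_like(z)],-1)
    M=np.linalg.inv(d['camera_from_world'])
    W=(P@M.T)[...,:3]; W[z<=0]=np.nan; return W
E
python3 - <<'E'
from h import *
o=ctrl.get_obs(); print(o)
for n in ('scene','top','wrist'):
    d=cam(n); save(d,n+'0.png'); np.savez(''+n+'0.npz',**d)
    print(n,d['fovy'],d['f'],d['cx'],d['cy'],d['img'].shape)
    if n!='wrist': print(np.linalg.inv(d['camera_from_world']).round(2))
    else: print(d['hand_eye'].round(3))
E
```

```text
{'t': 0.0, 'qpos': array([ 1.13001250e+00,  4.23869533e-01,  1.63067127e+00,  4.20943321e-05,
        1.08859738e+00, -1.89887595e-02]), 'qvel': array([-0.00118241, -0.00132052, -0.00014577, -0.00105329, -0.00110591,
       -0.00024969]), 'joint_torque': array([ 4.02162977e-04, -5.44599652e+01, -2.73681450e+01,  6.44532521e-02,
        2.25605158e-02, -6.91394939e-05]), 'ee_pos': array([255.59922966, 569.74293334, 221.89114243]), 'orientation': array([-1.380524  , -0.89213244,  0.89432321]), 'ft_force': array([ 0.75282512, -0.48405573, -0.38942247]), 'moment': array([ 0.04098321,  0.00783512, -0.01095228]), 'width': 88.06364749019326}
scene 54.185759301579154 390.95406783662685 326.1889882137551 205.526539005625 (400, 640, 3)
[[-9.00000e-01  3.10000e-01 -3.10000e-01  9.13050e+02]
 [ 4.40000e-01  6.60000e-01 -6.10000e-01  7.11850e+02]
 [ 2.00000e-02 -6.90000e-01 -7.30000e-01  1.07567e+03]
 [ 0.00000e+00  0.00000e+00  0.00000e+00  1.00000e+00]]
top 54.23952047876978 390.5021113293628 320.3581488125635 188.46848999759 (400, 640, 3)
[[ 1.00000e-02 -9.80000e-01  1.80000e-01  3.23190e+02]
 [-1.00000e+00 -1.00000e-02 -1.00000e-02 -5.88800e+01]
 [ 1.00000e-02 -1.80000e-01 -9.80000e-01  1.19664e+03]
 [ 0.00000e+00  0.00000e+00  0.00000e+00  1.00000e+00]]
wrist 68.06175333446444 296.1677901057857 317.9414386009602 194.00456616240822 (400, 640, 3)
[[   1.      -0.       0.      -0.677]
 [  -0.      -0.269    0.963 -162.9  ]
 [  -0.      -0.963   -0.269   72.069]
 [   0.       0.       0.       1.   ]]
```

View pics/scene0.png

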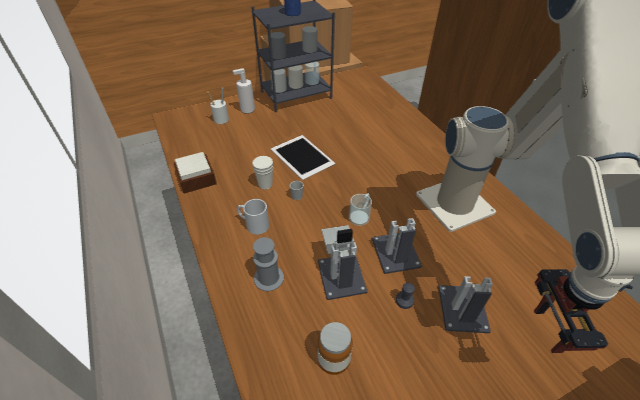

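View pics/top0.png

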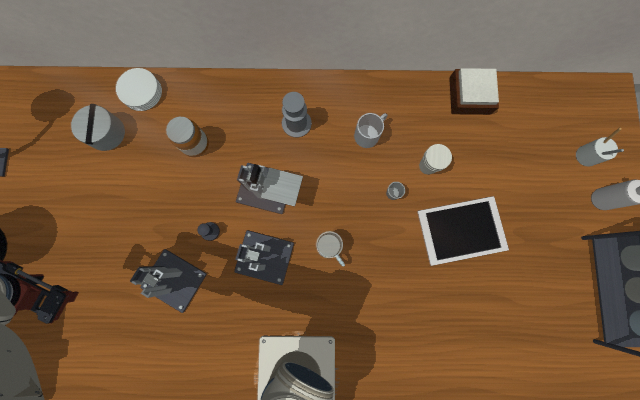

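View pics/wrist0.png

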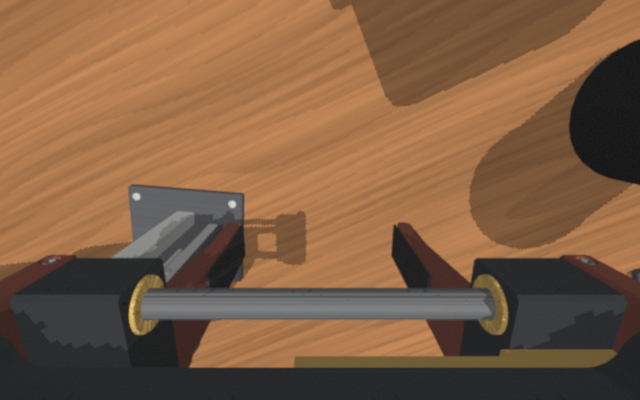

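Three stand-like things show in the top image: (268,188), (265,257) and (168,280). Only (268,188) has a shelf and a black tab, and it is also the farthest. Cup candidates are (397,190), which is small and steel, the pitcher with a handle at (370,128), and the glass mug at (330,245). The dosing cup is (397,190). I'll enlarge both and measure.

```bash
python3 - <<'E'
from h import *
class L(dict): pass
im={}
for n in ('top','scene'):
    z=np.load(n+'0.npz'); d={k:z[k] for k in z}; W=world(d); im[n]=(d,W)
d,W=im['top']
a=cv2.resize(d['img'][140:230,220:420],None,fx=4,fy=4,interpolation=cv2.INTER_CUBIC)
s=im['scene'][0]['img'][170:310,280:460]; s=cv2.resize(s,None,fx=3,fy=3,interpolation=cv2.INTER_CUBIC)
cv2.imwrite('pics/cropT.png',a[:,:,::-1]); cv2.imwrite('pics/cropS.png',s[:,:,::-1])
for uv in [(268,188),(265,257),(168,280),(397,190),(287,186),(254,174),(500,150)]:
    print(uv,W[uv[1],uv[0]].round(1))
# stand region merge
P=np.concatenate([im[n][1].reshape(-1,3) for n in im]); P=P[~np.isnan(P[:,0])]
for n in im:
    Q=im[n][1].reshape(-1,3); Q=Q[~np.isnan(Q[:,0])]
    c=W[188,268]
    m=(np.hypot(Q[:,0]-c[0],Q[:,1]-c[1])<130)
    for lo,hi in [(8,16),(95,130),(150,166),(168,178),(220,235)]:
        k=Q[m&(Q[:,2]>lo)&(Q[:,2]<hi)]
        if len(k)>8:
            r=cv2.minAreaRect(k[:,:2].astype(np.float32)); print(n,lo,hi,len(k),r,k[:,2].mean())
    c2=W[190,397]; m=(np.hypot(Q[:,0]-c2[0],Q[:,1]-c2[1])<50)&(Q[:,2]>54)&(Q[:,2]<66)
    k=Q[m]; print(n,'cup rim',cv2.minEnclosingCircle(k[:,:2].astype(np.float32)),k[:,2].mean())
E
```

```text
(268, 188) [524.2  80.7 111.7]
(265, 257) [333.2  96.   10.1]
(168, 280) [264.3 379.1  11.8]
(397, 190) [ 541.5 -306.3    4.2]
(287, 186) [529.5  26.8 116.7]
(254, 174) [538.8 102.6 226.6]
(500, 150) [ 675.9 -641.3   -3.1]
top 8 16 544 ((509.8703918457031, 123.08842468261719), (235.2425537109375, 128.68411254882812), 25.017791748046875) 10.913110986540994
top 95 130 1186 ((536.256591796875, 72.26327514648438), (161.49188232421875, 90.03313446044922), 76.03166198730469) 115.29161124061065
top 150 166 99 ((549.7734375, 120.11505126953125), (58.24714660644531, 71.630126953125), 71.03309631347656) 157.65908320536707
top 168 178 60 ((546.5960083007812, 123.64582824707031), (62.273643493652344, 52.029354095458984), 78.24405670166016) 170.91613460554552
top 220 235 97 ((544.2520141601562, 103.0317153930664), (14.325023651123047, 44.56595230102539), 74.29645538330078) 225.8279205259546
top cup rim ((531.9122924804688, -292.2366638183594), 25.577375411987305) 58.408496781041514
scene 8 16 912 ((514.97412109375, 126.80960083007812), (151.28298950195312, 210.7957763671875), 70.2298355102539) 12.204620408824196
scene 95 130 510 ((538.2025146484375, 78.63074493408203), (166.25172424316406, 89.32614135742188), 75.86006927490234) 115.5341288511396
scene 150 166 153 ((551.0121459960938, 128.26568603515625), (64.31684875488281, 70.14439392089844), 74.63251495361328) 157.90014774820835
scene 168 178 71 ((553.98291015625, 134.38485717773438), (51.02464294433594, 53.75190734863281), 73.87120056152344) 172.78415954680932
scene 220 235 83 ((545.235595703125, 108.8126220703125), (15.182384490966797, 42.060890197753906), 75.03273010253906) 226.5767028449603
scene cup rim ((534.6376953125, -287.07440185546875), 27.00113868713379) 58.51117827331892
```

View pics/cropT.png

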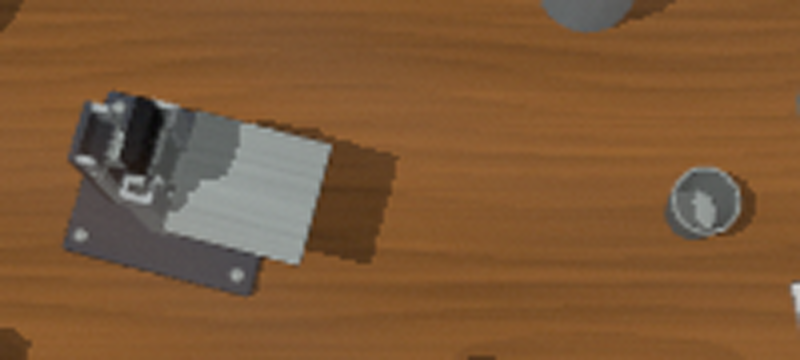

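View pics/cropS.png

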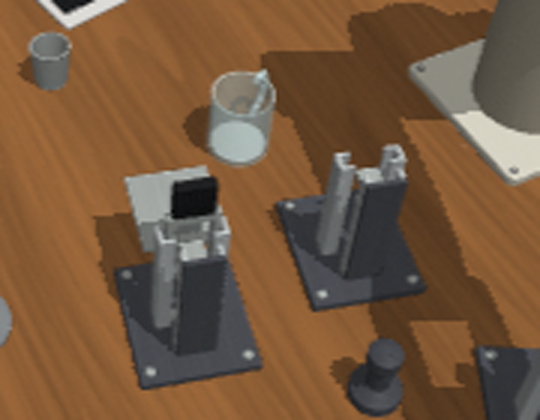

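```bash
python3 - <<'E'
from h import *
from scipy.spatial.transform import Rotation as R
o=ctrl.get_obs(); M=R.from_rotvec(o['orientation']).as_matrix(); print(M.round(3))
a=np.degrees(np.arctan2(M[1,0],M[0,0])); print('toolx deg',a, 'need',74.5,'or',-105.5, 'tool z deg',np.degrees(np.arctan2(M[1,2],M[0,2])))
print(o['qpos'])
E
```

```text
[[ 0.409 -0.    -0.912]
 [ 0.912 -0.001  0.409]
 [-0.001 -1.     0.   ]]
toolx deg 65.8318778559115 need 74.5 or -105.5 tool z deg 155.831877072195
[ 1.12998905e+00  4.23674524e-01  1.63050690e+00 -1.12800799e-05
  1.08856275e+00 -1.89887305e-02]
```

Emit:
{"api": "jog_arm", "payload": {"steps": [{"dp": [0,0,0.5],"turn": [0,0,0.048],"claw": 1},{"dp": [0.6,-0.96,0.7],"turn": [0,0,0.048],"claw": 1},{"dp": [0.6,-0.96,0.7],"turn": [0,0,0.048],"claw": 1},{"dp": [0.6,-0.96,0.7],"turn": [0,0,0.048],"claw": 1},{"dp": [0.6,-0.96,0.7],"turn": [0,0,0.048],"claw": 1}]}}

```text
t: 0.57
ee_pos: [304.9, 491.4, 278.7]
orientation: [-1.327, -1.005, 1.005]
ft_force: [0.2, -0.0, -0.0]
width: 88.0
```

Emit:
{"api": "jog_arm", "payload": {"steps": [{"dp": [0.6,-0.96,0.2],"turn": [0,0,0],"claw": 1},{"dp": [0.6,-0.96,0.2],"turn": [0,0,0],"claw": 1},{"dp": [0.6,-0.96,0.2],"turn": [0,0,0],"claw": 1},{"dp": [0.6,-0.96,0.2],"turn": [0,0,0],"claw": 1}]}}

```text
t: 0.9
ee_pos: [353.8, 413.8, 295.0]
orientation: [-1.328, -1.003, 1.003]
ft_force: [-0.0, 0.5, -0.4]
width: 88.1
```

Emit:
{"api": "jog_arm", "payload": {"steps": [{"dp": [0.6,-0.96,0.2],"turn": [0,0,0],"claw": 1},{"dp": [0.6,-0.96,0.2],"turn": [0,0,0],"claw": 1},{"dp": [0.6,-0.96,0.2],"turn": [0,0,0],"claw": 1},{"dp": [0.6,-0.96,0.2],"turn": [0,0,0],"claw": 1}]}}

```text
t: 1.23
ee_pos: [402.5, 337.0, 311.0]
orientation: [-1.329, -1.001, 1.0]
ft_force: [1.0, -0.1, -0.0]
width: 87.9
```

Emit:
{"api": "jog_arm", "payload": {"steps": [{"dp": [0.6,-0.96,0],"turn": [0,0,0],"claw": 1},{"dp": [0.6,-0.96,0],"turn": [0,0,0],"claw": 1},{"dp": [0.6,-0.96,0],"turn": [0,0,0],"claw": 1},{"dp": [0.6,-0.96,0],"turn": [0,0,0],"claw": 1}]}}

```text
t: 1.57
ee_pos: [450.8, 260.5, 310.3]
orientation: [-1.329, -0.999, 0.999]
ft_force: [0.1, 0.1, -0.3]
width: 87.6
```

Emit:
{"api": "jog_arm", "payload": {"steps": [{"dp": [0.6,-0.96,0],"turn": [0,0,0],"claw": 1},{"dp": [0.6,-0.96,0],"turn": [0,0,0],"claw": 1},{"dp": [0.6,-0.96,0],"turn": [0,0,0],"claw": 1},{"dp": [0.6,-0.96,0],"turn": [0,0,0],"claw": 1}]}}

```text
t: 1.9
ee_pos: [499.2, 184.3, 309.8]
orientation: [-1.329, -0.997, 0.998]
ft_force: [0.3, 1.1, -0.6]
width: 87.6
```

Emit:
{"api": "jog_arm", "payload": {"steps": [{"dp": [0.5,-0.9,0],"turn": [0,0,0],"claw": 1},{"dp": [0.5,-0.9,0],"turn": [0,0,0],"claw": 1},{"dp": [0.5,-0.9,0],"turn": [0,0,0],"claw": 1},{"dp": [0.5,-0.9,0],"turn": [0,0,0],"claw": 1},{"dp": [0.5,-0.9,0],"turn": [0,0,0],"claw": 1}]}}

```text
t: 2.32
ee_pos: [538.5, 114.4, 309.4]
orientation: [-1.327, -0.998, 0.998]
ft_force: [0.5, 0.8, 0.0]
width: 87.8
```

```bash
cat >> h.py <<'E'
from scipy.spatial.transform import Rotation as R
def wrist():
    o=ctrl.get_obs(); d=cam('wrist')
    T=np.eye(4); T[:3,:3]=R.from_rotvec(o['orientation']).as_matrix(); T[:3,3]=o['ee_pos']
    d['camera_from_world']=np.linalg.inv(T@d['hand_eye']); return o,d
E
python3 - <<'E'
from h import *
o,d=wrist(); save(d,'w1.png'); W=world(d); print(o['ee_pos'],o['orientation'],o['qpos'])
Q=W.reshape(-1,3); Q=Q[~np.isnan(Q[:,0])]
m=np.hypot(Q[:,0]-545,Q[:,1]-106)<40
for lo,hi in [(215,240)]:
    k=Q[m&(Q[:,2]>lo)&(Q[:,2]<hi)]; print(len(k), np.percentile(k,[1,50,99],axis=0).round(1))
    t=k[k[:,2]>np.percentile(k[:,2],90)-3]; print(cv2.minAreaRect(t[:,:2].astype(np.float32)),len(t))
for n in('top','scene'):
    d=cam(n); save(d,n+'1.png')
E
```

```text
[538.46247096 114.43068752 309.40288654] [-1.32697854 -0.99750049  0.99846117] [ 0.18653385  0.22195885  1.70717512  0.00236294  1.21419387 -1.10228775]
808 [[524.   95.  216.8]
 [543.3 105.7 228.6]
 [566.1 115.7 230.3]]
((545.7852172851562, 105.00582885742188), (13.774487495422363, 43.11912155151367), 75.9139633178711) 714
```

View pics/w1.png

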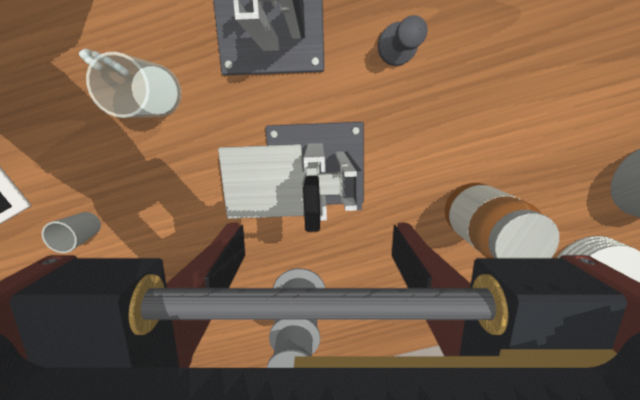

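Emit:
{"api": "jog_arm", "payload": {"steps": [{"dp": [0.09,-0.118,-0.5],"turn": [0,0,0.002],"claw": 0.8},{"dp": [0.09,-0.118,-0.8],"turn": [0,0,0.002],"claw": 0.5},{"dp": [0.09,-0.118,-0.8],"turn": [0,0,0.002],"claw": 0.5},{"dp": [0.09,-0.118,-0.8],"turn": [0,0,0.002],"claw": 0.5},{"dp": [0.09,-0.118,-0.8],"turn": [0,0,0.002],"claw": 0.5}]}}

```text
t: 2.88
ee_pos: [546.2, 105.6, 247.1]
orientation: [-1.325, -1.005, 1.004]
ft_force: [0.8, 0.2, 0.7]
width: 57.9
```

```bash
python3 - <<'E'
from h import *
o,d=wrist(); save(d,'w2.png'); W=world(d); print(o['ee_pos'],o['width'],o['ft_force'])
Q=W.reshape(-1,3); Q=Q[~np.isnan(Q[:,0])]
m=np.hypot(Q[:,0]-545,Q[:,1]-106)<45
T=Q[m&(Q[:,2]>222)&(Q[:,2]<240)]
M=R.from_rotvec(o['orientation']).as_matrix()
l=(Q-o['ee_pos'])@M   # tool coords
near=l[(abs(l[:,2])<28)&(abs(l[:,0])<60)&(l[:,1]>-60)&(l[:,1]<30)]
print(np.histogram(near[:,0],bins=np.arange(-60,61,3)))
t=(T-o['ee_pos'])@M; print(len(t),np.percentile(t,[2,50,98],axis=0).round(1)); print(cv2.minAreaRect(T[:,:2].astype(np.float32)))
E
```

```text
[546.16660733 105.64750997 247.09704409] 57.86452646190831 [0.77277188 0.23379332 0.68429869]
(array([   0,    0,    0,    0,    0,    6,  147,  333,  345,  992,  214,
          0,    0,    0,    0,    0,    0,  164,  280,  329,  265,  312,
         12,    0,    0,    0,    0,    0,    0, 1100,  353,  339,  220,
         35,    0,    0,    0,    0,    0,    0]), array([-60, -57, -54, -51, -48, -45, -42, -39, -36, -33, -30, -27, -24,
       -21, -18, -15, -12,  -9,  -6,  -3,   0,   3,   6,   9,  12,  15,
        18,  21,  24,  27,  30,  33,  36,  39,  42,  45,  48,  51,  54,
        57,  60]))
1329 [[ -7.4  17.  -19.8]
 [ -0.8  18.5   2.7]
 [  5.9  22.1  21.8]]
((545.5738525390625, 105.05623626708984), (14.021099090576172, 43.966243743896484), 76.04121398925781)
```

View pics/w2.png

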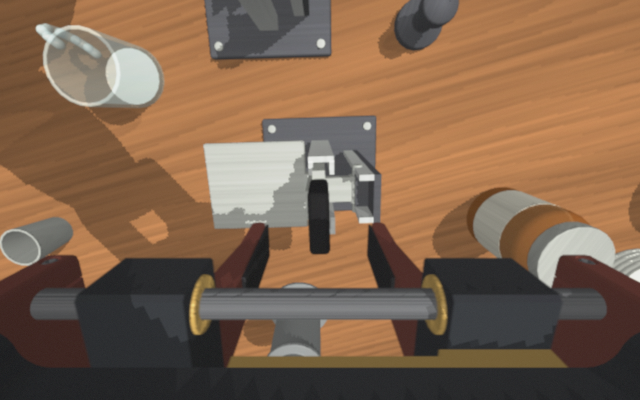

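Emit:
{"api": "jog_arm", "payload": {"steps": [{"dp": [-0.005,-0.008,-0.4],"turn": [0,0,0.004],"claw": 0.4},{"dp": [-0.005,-0.008,-0.675],"turn": [0,0,0.004],"claw": 0.3},{"dp": [-0.005,-0.008,-0.675],"turn": [0,0,0.004],"claw": 0.3},{"dp": [-0.005,-0.008,-0.675],"turn": [0,0,0.004],"claw": 0.3},{"dp": [-0.005,-0.008,-0.675],"turn": [0,0,0.004],"claw": 0.3}]}}

```text
t: 3.35
ee_pos: [547.3, 105.2, 195.5]
orientation: [-1.322, -1.018, 1.01]
ft_force: [0.8, 0.4, 0.1]
width: 26.2
```

```bash
cat >c.py <<'E'
from h import *
o,d=wrist(); save(d,'w3.png'); W=world(d); print(o['ee_pos'],o['width'],o['ft_force'])
Q=W.reshape(-1,3); Q=Q[~np.isnan(Q[:,0])]
M=R.from_rotvec(o['orientation']).as_matrix()
l=(Q-o['ee_pos'])@M
t=l[(abs(l[:,2])<25)&(abs(l[:,0])<11)&(l[:,1]<-30)&(l[:,1]>-42)]
print(len(t),np.percentile(t,[2,50,98],axis=0).round(1)); print(cv2.minAreaRect(t[:,[0,2]].astype(np.float32)))
n=l[(abs(l[:,2])<25)&(abs(l[:,0])<50)&(l[:,1]<-5)&(l[:,1]>-60)]
h,e=np.histogram(n[:,0],bins=np.arange(-40,41,2)); print([(int(a),int(b)) for a,b in zip(e,h) if b])
E
python3 c.py
```

```text
[547.3402865  105.22246143 195.5206028 ] 26.180718722865027 [0.77571064 0.44457584 0.11435714]
1947 [[ -7.1 -34.4 -11.9]
 [ -0.4 -33.2   6.6]
 [  6.1 -30.5  22.9]]
((-0.515770435333252, 4.891146659851074), (13.98077392578125, 37.817012786865234), 1.1208008527755737)
[(-26, 20), (-24, 124), (-22, 205), (-20, 224), (-18, 239), (-16, 556), (-8, 242), (-6, 338), (-4, 335), (-2, 341), (0, 368), (2, 358), (4, 324), (6, 57), (12, 591), (14, 222), (16, 220), (18, 206), (20, 108), (22, 15)]
```

View pics/w3.png

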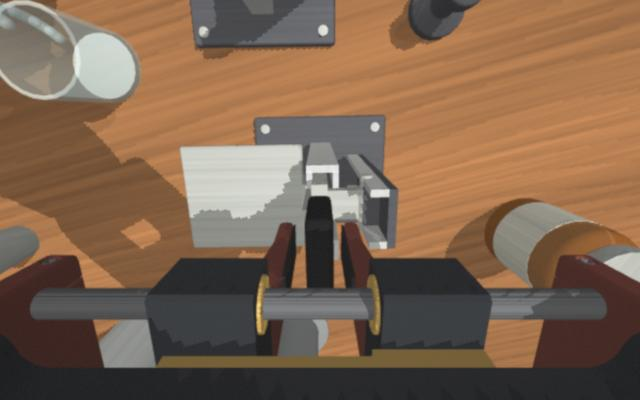

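Emit:
{"api": "jog_arm", "payload": {"steps": [{"dp": [0,0,-0.02],"turn": [0,0,0],"claw": 0.2},{"dp": [0,0,-0.02],"turn": [0,0,0],"claw": 0.18},{"dp": [0,0,-0.02],"turn": [0,0,0],"claw": 0.16},{"dp": [0,0,-0.02],"turn": [0,0,0],"claw": 0.15},{"dp": [0,0,-0.02],"turn": [0,0,0],"claw": 0.14},{"dp": [0,0,-0.02],"turn": [0,0,0],"claw": 0.13}]}}

```text
t: 3.9
ee_pos: [548.6, 106.1, 195.2]
orientation: [-1.323, -1.021, 1.007]
ft_force: [1.0, 5.1, 5.5]
width: 13.8
```

Emit:
{"api": "jog_arm", "payload": {"steps": [{"dp": [0,0.008,0.008],"turn": [0,0,0],"claw": 0.13},{"dp": [0,0.012,0.015],"turn": [0,0,0],"claw": 0.12}]}}

```text
t: 4.07
ee_pos: [547.7, 106.8, 195.7]
orientation: [-1.322, -1.019, 1.009]
ft_force: [-0.6, -0.2, -6.5]
width: 13.7
```

Emit:
{"api": "jog_arm", "payload": {"steps": [{"dp": [0,0,0.0],"turn": [0,0,0],"claw": 0.08},{"dp": [0,0,0.01],"turn": [0,0,0],"claw": 0.0},{"dp": [0,0,0.03],"turn": [0,0,0],"claw": 0.0},{"dp": [0,0,0.06],"turn": [0,0,0],"claw": 0},{"dp": [0,0,0.1],"turn": [0,0,0],"claw": 0}]}}

```text
t: 4.48
ee_pos: [547.1, 106.8, 203.2]
orientation: [-1.321, -1.018, 1.01]
ft_force: [0.7, 2.2, -7.8]
width: 13.6
```

Emit:
{"api": "jog_arm", "payload": {"steps": [{"dp": [0,0,0.05],"turn": [0,0,0],"claw": 0},{"dp": [0,0,0.1],"turn": [0,0,0],"claw": 0},{"dp": [0,0,0.15],"turn": [0,0,0],"claw": 0},{"dp": [0,0,0.2],"turn": [0,0,0],"claw": 0},{"dp": [0,0,0.25],"turn": [0,0,0],"claw": 0},{"dp": [0,0,0.3],"turn": [0,0,0],"claw": 0},{"dp": [0,0,0.35],"turn": [0,0,0],"claw": 0},{"dp": [0,0,0.4],"turn": [0,0,0],"claw": 0}]}}

```text
t: 5.15
ee_pos: [547.0, 106.7, 235.6]
orientation: [-1.321, -1.018, 1.01]
ft_force: [0.5, 0.4, -7.7]
width: 13.8
```

```bash
python3 c.py; python3 - <<'E'
from h import *
d=cam('scene'); cv2.imwrite('pics/s3.png',cv2.resize(d['img'][170:310,280:460],None,fx=3,fy=3)[:,:,::-1])
E
```

```text
[546.9920462  106.69411763 235.60870121] 13.811596410885695 [ 0.48724574  0.42542738 -7.71421352]
2288 [[ -9.5 -39.9 -11.6]
 [ -0.9 -33.5   8. ]
 [  9.1 -30.7  23.6]]
((-0.05657672882080078, 5.264161109924316), (38.46052551269531, 21.972675323486328), 89.23895263671875)
[(-20, 10), (-18, 91), (-16, 134), (-14, 179), (-12, 225), (-10, 330), (-8, 357), (-6, 345), (-4, 340), (-2, 348), (0, 376), (2, 362), (4, 379), (6, 264), (8, 223), (10, 177), (12, 130), (14, 84), (16, 9)]
```

View pics/s3.png

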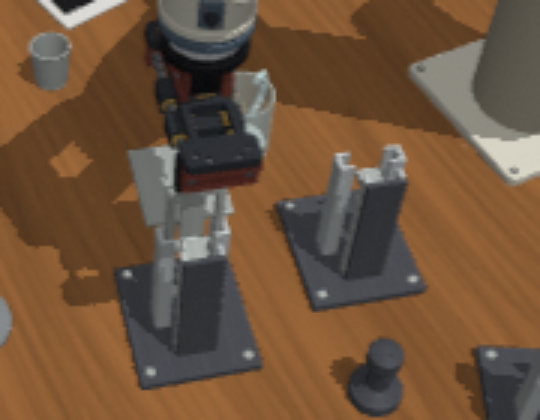

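Emit:
{"api": "jog_arm", "payload": {"steps": [{"dp": [0,0,0.05],"turn": [0,0,0],"claw": 0},{"dp": [0,0,0.11],"turn": [0,0,0],"claw": 0},{"dp": [0,0,0.17],"turn": [0,0,0],"claw": 0},{"dp": [0,0,0.23],"turn": [0,0,0],"claw": 0},{"dp": [0,0,0.29],"turn": [0,0,0],"claw": 0},{"dp": [0,0,0.35],"turn": [0,0,0],"claw": 0},{"dp": [0,0,0.41],"turn": [0,0,0],"claw": 0},{"dp": [0,0,0.47],"turn": [0,0,0],"claw": 0},{"dp": [0,0,0.53],"turn": [0,0,0],"claw": 0},{"dp": [0,0,0.59],"turn": [0,0,0],"claw": 0},{"dp": [0,0,0.64],"turn": [0,0,0],"claw": 0},{"dp": [0,0,0.64],"turn": [0,0,0],"claw": 0}]}}

```text
t: 6.25
ee_pos: [547.9, 106.7, 288.4]
orientation: [-1.323, -1.02, 1.009]
ft_force: [1.2, -0.8, -6.2]
width: 13.8
```

```bash
python3 - <<'E'
from h import *
o=ctrl.get_obs(); print(o['ee_pos'],o['ft_force'],o['width'],R.from_rotvec(o['orientation']).as_matrix().round(3)[2])
d=cam('scene'); cv2.imwrite('pics/s4.png',cv2.resize(d['img'][170:310,280:460],None,fx=3,fy=3)[:,:,::-1])
E
```

```text
[547.87841628 106.68313873 288.35751077] [ 1.23198157 -0.82828397 -6.17753089] 13.753498803222424 [ 0.005 -1.    -0.005]
```

View pics/s4.png

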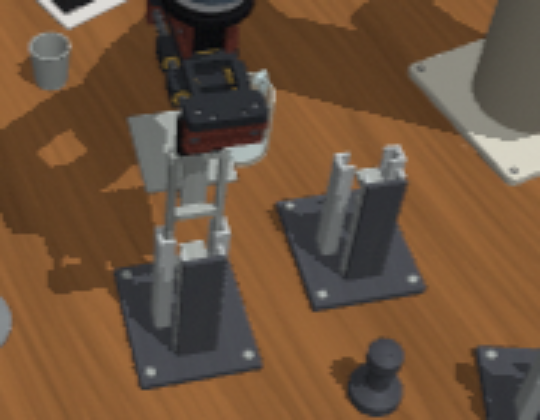

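```bash
python3 - <<'E'
from h import *
c=np.array([545.6,105.1]); th=np.radians(75.5)
sy=np.array([np.cos(th),np.sin(th)]); sx=np.array([sy[1],-sy[0]])
def rep(W,n,img=None):
    q=(W[...,:2]-c); x=q@sx; y=q@sy; z=W[...,2]
    m=(abs(x)<14)&(y>4)&(y<60)&(z>60)&(z<185)
    vs,us=np.where(m)
    print(n,m.sum(), 'px',(us.min(),us.max(),vs.min(),vs.max()) if m.any() else '')
    h={}
    for a,b,cc in zip(x[m],y[m],z[m]): h.setdefault((int(b//5)*5,int(cc//4)*4),[]).append(a)
    for k in sorted(h): 
        if len(h[k])>2: print(k,len(h[k]),round(min(h[k])),round(max(h[k])),end=' | ')
    print()
for n in ('top','scene'):
    zf=np.load(n+'0.npz'); d={k:zf[k] for k in zf}; rep(world(d),n+'0')
    rep(world(cam(n)),n+' now')
o,d=wrist(); rep(world(d),'wrist'); save(d,'w5.png')
E
```

```text
top0 124 px (np.int64(238), np.int64(251), np.int64(167), np.int64(183))
(20, 136) 5 -13 1 | (25, 132) 5 -5 6 | (25, 136) 10 -12 11 | (25, 140) 3 -7 0 | (30, 136) 7 -4 10 | (30, 140) 6 -13 12 | (30, 144) 6 -5 11 | (35, 140) 9 -12 8 | (35, 144) 5 -13 10 | (40, 140) 10 -11 13 | (40, 144) 7 -8 12 | (40, 148) 4 -13 -1 | (40, 152) 3 1 10 | (40, 156) 4 -9 12 | (40, 160) 3 -6 14 | (40, 164) 4 -13 7 | (40, 168) 7 -8 11 | (45, 164) 3 -9 0 | (45, 168) 13 -13 13 | 
top now 0 px 

scene0 283 px (np.int64(339), np.int64(352), np.int64(242), np.int64(280))
(5, 136) 8 -11 10 | (5, 140) 3 -8 10 | (5, 172) 6 -12 9 | (5, 176) 6 -12 12 | (5, 180) 5 -6 13 | (10, 136) 8 -13 9 | (10, 140) 4 -3 8 | (15, 136) 5 -11 7 | (15, 140) 5 -12 1 | (20, 136) 3 -13 1 | (20, 140) 4 -10 5 | (45, 168) 5 -14 -2 | (45, 172) 6 -14 13 | (50, 60) 3 -13 8 | (50, 64) 4 -8 12 | (50, 68) 7 -13 12 | (50, 72) 3 -10 9 | (50, 76) 6 -13 12 | (50, 80) 5 -13 11 | (50, 84) 7 -9 10 | (50, 88) 8 -12 13 | (50, 92) 5 -12 10 | (50, 96) 5 -5 13 | (50, 100) 6 -11 10 | (50, 104) 8 -14 13 | (50, 108) 7 -14 11 | (50, 112) 9 -14 14 | (50, 116) 6 -1
[... 1067 characters left out ...]
 | (50, 164) 6 -8 13 | (50, 168) 13 -13 13 | (50, 172) 6 -13 13 | 
wrist 1100 px (np.int64(324), np.int64(370), np.int64(166), np.int64(200))
(5, 136) 4 -11 -3 | (5, 140) 6 -9 -2 | (10, 136) 35 -12 12 | (10, 140) 79 -12 12 | (15, 136) 41 -12 9 | (15, 140) 73 -11 12 | (20, 136) 28 -12 12 | (20, 140) 63 -11 12 | (25, 132) 3 -12 -12 | (25, 136) 46 -13 12 | (25, 140) 70 -11 12 | (30, 136) 16 -14 9 | (30, 140) 87 -13 14 | (30, 144) 26 -12 14 | (35, 144) 115 -13 14 | (40, 140) 4 1 13 | (40, 144) 95 -10 13 | (45, 144) 26 -10 14 | (45, 148) 7 0 13 | (45, 152) 21 -11 12 | (45, 156) 13 -12 13 | (45, 160) 18 -6 13 | (45, 164) 19 -14 8 | (45, 168) 22 -14 13 | (45, 172) 123 -14 14 | (50, 172) 48 -13 14 |
```

View pics/w5.png

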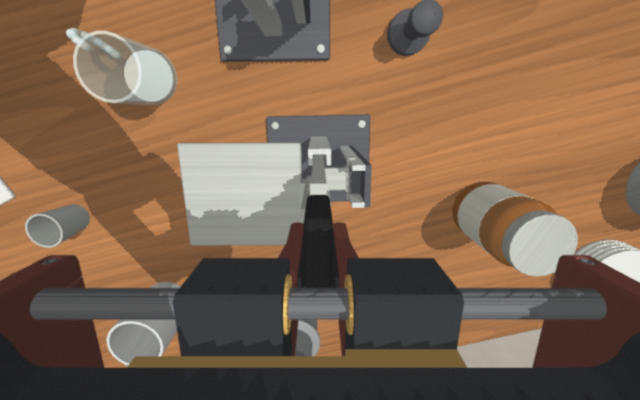

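Emit:
{"api": "jog_arm", "payload": {"steps": [{"dp": [0,0,-0.06],"turn": [0,0,0],"claw": 0},{"dp": [0,0,-0.12],"turn": [0,0,0],"claw": 0},{"dp": [0,0,-0.18],"turn": [0,0,0],"claw": 0},{"dp": [0,0,-0.24],"turn": [0,0,0],"claw": 0},{"dp": [0,0,-0.3],"turn": [0,0,0],"claw": 0},{"dp": [0,0,-0.36],"turn": [0,0,0],"claw": 0},{"dp": [0,0,-0.41],"turn": [0,0,0],"claw": 0},{"dp": [0,0,-0.44],"turn": [0,0,0],"claw": 0},{"dp": [0,0,-0.47],"turn": [0,0,0],"claw": 0},{"dp": [0,0,-0.47],"turn": [0,0,0],"claw": 0}]}}

```text
t: 7.28
ee_pos: [547.1, 106.6, 248.9]
orientation: [-1.321, -1.018, 1.01]
ft_force: [0.3, 1.2, -7.3]
width: 14.0
```

Emit:
{"api": "jog_arm", "payload": {"steps": [{"dp": [0,0,-0.01],"turn": [0,0,0],"claw": 0},{"dp": [0,0,-0.015],"turn": [0,0,0],"claw": 0},{"dp": [0,0,-0.015],"turn": [0,0,0],"claw": 0}]}}

```text
t: 7.53
ee_pos: [547.1, 106.7, 247.8]
orientation: [-1.322, -1.018, 1.01]
ft_force: [-0.9, 0.4, -6.9]
width: 13.7
```

Emit:
{"api": "jog_arm", "payload": {"steps": [{"dp": [0,0,-0.01],"turn": [0,0,0],"claw": 0},{"dp": [0,0,-0.014],"turn": [0,0,0],"claw": 0},{"dp": [0,0,-0.014],"turn": [0,0,0],"claw": 0}]}}

```text
t: 7.78
ee_pos: [547.2, 106.7, 246.7]
orientation: [-1.322, -1.018, 1.01]
ft_force: [0.4, 0.3, -6.7]
width: 13.7
```

Emit:
{"api": "jog_arm", "payload": {"steps": [{"dp": [0,0,-0.01],"turn": [0,0,0],"claw": 0},{"dp": [0,0,-0.014],"turn": [0,0,0],"claw": 0},{"dp": [0,0,-0.014],"turn": [0,0,0],"claw": 0}]}}

```text
t: 8.03
ee_pos: [547.2, 106.7, 245.5]
orientation: [-1.322, -1.018, 1.01]
ft_force: [1.3, 1.4, -6.3]
width: 13.4
```

Emit:
{"api": "jog_arm", "payload": {"steps": [{"dp": [0,0,-0.01],"turn": [0,0,0],"claw": 0},{"dp": [0,0,-0.012],"turn": [0,0,0],"claw": 0},{"dp": [0,0,-0.012],"turn": [0,0,0],"claw": 0}]}}

```text
t: 8.28
ee_pos: [547.3, 106.6, 244.6]
orientation: [-1.322, -1.018, 1.01]
ft_force: [1.2, 0.8, -6.1]
width: 13.9
```

Emit:
{"api": "jog_arm", "payload": {"steps": [{"dp": [0,0,-0.01],"turn": [0,0,0],"claw": 0},{"dp": [0,0,-0.012],"turn": [0,0,0],"claw": 0},{"dp": [0,0,-0.012],"turn": [0,0,0],"claw": 0}]}}

```text
t: 8.53
ee_pos: [547.4, 106.7, 244.3]
orientation: [-1.322, -1.019, 1.01]
ft_force: [-1.5, -0.7, 2.6]
width: 13.8
```

Emit:
{"api": "jog_arm", "payload": {"steps": [{"dp": [0,0,0.002],"turn": [0,0,0],"claw": 0},{"dp": [0,0,0.002],"turn": [0,0,0],"claw": 0.15},{"dp": [0,0,0.002],"turn": [0,0,0],"claw": 0.25},{"dp": [0,0,0.002],"turn": [0,0,0],"claw": 0.4},{"dp": [0,0,0.002],"turn": [0,0,0],"claw": 0.4},{"dp": [0,0,0.002],"turn": [0,0,0],"claw": 0.4}]}}

```text
t: 9.03
ee_pos: [547.8, 106.6, 244.7]
orientation: [-1.323, -1.019, 1.009]
ft_force: [-0.4, -0.4, -0.2]
width: 34.1
```

```bash
python3 c.py; python3 - <<'E'
from h import *
o,d=wrist(); W=world(d)
c=np.array([545.6,105.1]); th=np.radians(75.5)
sy=np.array([np.cos(th),np.sin(th)]); sx=np.array([sy[1],-sy[0]])
q=W[...,:2]-c; x=q@sx; y=q@sy; z=W[...,2]
m=(abs(x)<12)&(y>10)&(y<32)&(z>120)&(z<165); print('pawl',m.sum(),np.nanmedian(z[m]),np.polyfit(y[m],z[m],1))
m=(abs(x)<60)&(y<-10)&(y>-130)&(z>140)&(z<185); k=W[m]; print('shelf',m.sum(),np.median(k,axis=0),cv2.minAreaRect(k[:,:2].astype(np.float32)),np.median(k[:,2]))
E
```

```text
[547.76084424 106.63859735 244.69672816] 34.07904224652235 [-0.38621141 -0.35072796 -0.2048706 ]
1771 [[-10.8 -34.3 -11.8]
 [ -5.1 -33.1   7.2]
 [  0.6 -30.6  24.1]]
((-4.93890380859375, 5.472474098205566), (12.10400104522705, 38.89095687866211), 0.19571979343891144)
[(-30, 25), (-28, 148), (-26, 225), (-24, 223), (-22, 225), (-20, 685), (-18, 1), (-14, 112), (-12, 330), (-10, 353), (-8, 366), (-6, 355), (-4, 345), (-2, 347), (0, 282), (2, 13), (14, 122), (16, 590), (18, 226), (20, 225), (22, 223), (24, 138), (26, 17)]
pawl 633 140.2686536268472 [3.88254724e-02 1.39232006e+02]
shelf 10935 [523.15856133  42.43197238 165.29207684] ((529.5311889648438, 45.64482879638672), (103.41117858886719, 89.45564270019531), 76.0982666015625) 165.29207684031982
```

View pics/w3.png

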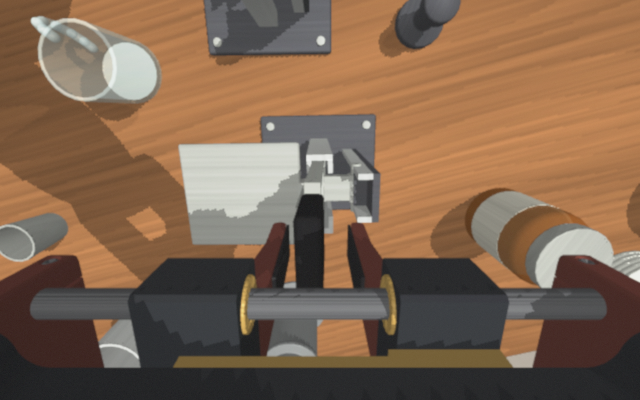

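Emit:
{"api": "jog_arm", "payload": {"steps": [{"dp": [0,0,0.1],"turn": [0,0,0],"claw": 0.4},{"dp": [0,0,0.3],"turn": [0,0,0],"claw": 0.4},{"dp": [0,0,0.6],"turn": [0,0,0],"claw": 0.4},{"dp": [0,0,0.8],"turn": [0,0,0],"claw": 0.6},{"dp": [0,0,0.8],"turn": [0,0,0],"claw": 1},{"dp": [0,0,0.8],"turn": [0,0,0],"claw": 1}]}}

```text
t: 9.63
ee_pos: [548.2, 106.7, 309.7]
orientation: [-1.324, -1.021, 1.008]
ft_force: [0.2, -0.0, -0.6]
width: 51.8
```

```bash
python3 - <<'E'
from h import *
o=ctrl.get_obs(); print(o['ee_pos'],o['ft_force'])
for n in ('top','scene'):
    zf=np.load(n+'0.npz'); d={k:zf[k] for k in zf}; W=world(d); Q=W.reshape(-1,3); Q=Q[~np.isnan(Q[:,0])]
    for nm,c,lo,hi in [('paper',(610,-400),90,130),('pitcher',(700,-200),75,110),('mug',(390,-130),70,100),('press',(690,0),150,180)]:
        k=Q[(np.hypot(Q[:,0]-c[0],Q[:,1]-c[1])<90)&(Q[:,2]>lo)&(Q[:,2]<hi)]
        if len(k): print(n,nm,cv2.minEnclosingCircle(k[:,:2].astype(np.float32)),len(k))
o,d=wrist(); W=world(d); save(d,'w6.png')
c=np.array([545.6,105.1]); th=np.radians(75.5)
sy=np.array([np.cos(th),np.sin(th)]); sx=np.array([sy[1],-sy[0]])
for nm,W in [('wrist',W)]+[(n,world(cam(n))) for n in('top','scene')]:
    q=W[...,:2]-c; x=q@sx; y=q@sy; z=W[...,2]
    m=(abs(x)<65)&(y<-16)&(y>-140)&(z>150)&(z<185); k=W[m]; r=cv2.minAreaRect(k[:,:2].astype(np.float32)); print(nm,'shelf',m.sum(),r,np.median(k[:,2]),'y',np.percentile(y[m],[1,99]),'x',np.percentile(x[m],[1,99]))
    m=(abs(x)<40)&(abs(y)<20)&(z>265)&(z<285); k=W[m]; 
    if m.sum()>20: print('tab',cv2.minAreaRect(k[:,:2].astype(np.float32)),np.median(k[:,2]))
E
```

```text
[548.17661826 106.7436907  309.72425152] [ 0.17719844 -0.03874001 -0.60672059]
top paper ((620.6220092773438, -405.375), 38.17471694946289) 587
top pitcher ((724.2971801757812, -224.34286499023438), 53.310237884521484) 257
top mug ((359.1025695800781, -101.49114990234375), 50.34235382080078) 164
top press ((758.1551513671875, 10.956748008728027), 30.964208602905273) 330
scene paper ((620.2332763671875, -399.6029968261719), 41.383201599121094) 307
scene pitcher ((731.3145751953125, -215.37332153320312), 55.26047897338867) 300
scene mug ((362.3635559082031, -96.8138656616211), 51.5914421081543) 212
scene press ((758.2357788085938, 15.864840507507324), 31.10871124267578) 274
wrist shelf 7401 ((528.91943359375, 42.585567474365234), (97.35543823242188, 89.58293914794922), 75.46916198730469) 165.40110749571198 y [-111.8224192   -17.67617626] x [-44.45267844  43.37627917]
tab ((543.1355590820312, 101.63996887207031), (14.158905029296875, 43.340450286865234), 74.87271118164062) 277.63486829787263
top shelf 1030 ((527.3570556640625, 41.43042755126953), (98.88360595703125, 90.34170532226562), 75.83120727539062) 162.454332153368 y [-114.74115019  -20.01293873] x [-45.98056903  41.90748563]
scene shelf 325 ((527.7022094726562, 44.152339935302734), (96.03157806396484, 89.77397155761719), 76.41712951660156) 164.6694229882105 y [-109.8293968   -16.51524564] x [-45.41641358  42.52732034]
tab ((543.978759765625, 106.67139434814453), (16.388044357299805, 43.92013931274414), 66.9030990600586) 275.1470865265366
```

View pics/w6.png

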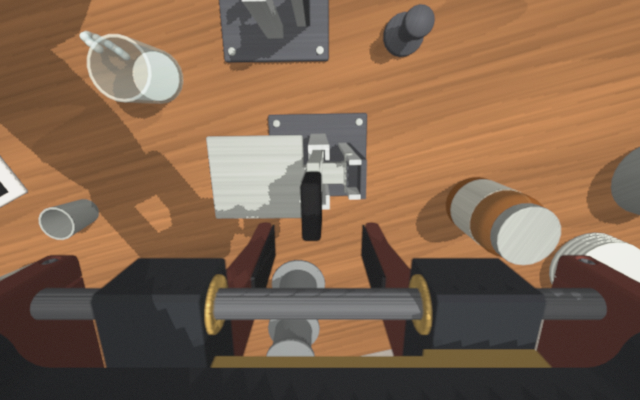

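Emit:
{"api": "jog_arm", "payload": {"steps": [{"dp": [-0.04,-0.5,0],"turn": [0,0,-0.04],"claw": 1},{"dp": [-0.04,-0.99,0],"turn": [0,0,-0.08],"claw": 1},{"dp": [-0.04,-0.99,0],"turn": [0,0,-0.1],"claw": 1}]}}

```text
t: 10.03
ee_pos: [542.8, 22.8, 306.1]
orientation: [-1.432, -0.769, 0.768]
ft_force: [0.6, 0.2, 0.4]
width: 83.4
```

Emit:
{"api": "jog_arm", "payload": {"steps": [{"dp": [-0.04,-0.5,0],"turn": [0,0,-0.04],"claw": 1},{"dp": [-0.04,-0.99,0],"turn": [0,0,-0.08],"claw": 1},{"dp": [-0.04,-0.99,0],"turn": [0,0,-0.1],"claw": 1}]}}

```text
t: 10.28
ee_pos: [538.7, -61.5, 304.8]
orientation: [-1.51, -0.517, 0.52]
ft_force: [0.0, 0.9, 0.5]
width: 87.8
```

Emit:
{"api": "jog_arm", "payload": {"steps": [{"dp": [-0.04,-0.5,0],"turn": [0,0,-0.04],"claw": 1},{"dp": [-0.04,-0.99,-0.3],"turn": [0,0,-0.08],"claw": 1},{"dp": [-0.04,-0.99,-0.5],"turn": [0,0,-0.1],"claw": 1}]}}

```text
t: 10.53
ee_pos: [535.6, -144.9, 264.2]
orientation: [-1.558, -0.265, 0.267]
ft_force: [-0.2, -1.0, -0.4]
width: 87.9
```

Emit:
{"api": "jog_arm", "payload": {"steps": [{"dp": [-0.04,-0.5,-0.4],"turn": [0,0,0],"claw": 1},{"dp": [-0.04,-0.99,-0.8],"turn": [0,0,0],"claw": 1},{"dp": [-0.04,-0.99,-0.8],"turn": [0,0,0],"claw": 1},{"dp": [-0.04,-0.99,-0.8],"turn": [0,0,0],"claw": 1}]}}

```text
t: 10.87
ee_pos: [529.6, -226.0, 195.6]
orientation: [-1.555, -0.258, 0.27]
ft_force: [-0.5, 1.4, -0.5]
width: 87.9
```

Emit:
{"api": "jog_arm", "payload": {"steps": [{"dp": [0.04,-0.4,-0.3],"turn": [0,0,0],"claw": 1},{"dp": [0.04,-0.78,-0.6],"turn": [0,0,0],"claw": 1},{"dp": [0.04,-0.78,-0.6],"turn": [0,0,0],"claw": 1},{"dp": [0.04,-0.78,-0.6],"turn": [0,0,0],"claw": 1},{"dp": [0.04,-0.78,-0.6],"turn": [0,0,0],"claw": 1}]}}

```text
t: 11.28
ee_pos: [532.8, -287.5, 147.8]
orientation: [-1.554, -0.257, 0.27]
ft_force: [1.2, -0.2, -0.6]
width: 88.0
```

```bash
cat >k.py <<'E'
from h import *
import sys
o,d=wrist(); save(d,sys.argv[1]); W=world(d); print(o['ee_pos'],o['width'],o['ft_force'],o['qpos'])
M=R.from_rotvec(o['orientation']).as_matrix(); print(M.round(3), 'yaw',np.degrees(np.arctan2(M[1,0],M[0,0])))
Q=W.reshape(-1,3); Q=Q[~np.isnan(Q[:,0])]
k=Q[(np.hypot(Q[:,0]-533,Q[:,1]+290)<40)&(Q[:,2]>54)&(Q[:,2]<66)]; print(len(k),cv2.minEnclosingCircle(k[:,:2].astype(np.float32)),np.median(k[:,2]))
E
python3 k.py w7.png
```

```text
[ 532.82093663 -287.531554    147.77456036] 87.98468141731752 [ 1.19306285 -0.20286555 -0.55415611] [-0.51201149  0.48973969  1.72152294 -0.0060641   0.93681857 -0.84432899]
[[ 0.944 -0.008 -0.33 ]
 [ 0.33  -0.001  0.944]
 [-0.008 -1.     0.002]] yaw 19.24748088990282
776 ((534.4572143554688, -290.88909912109375), 25.876113891601562) 60.51419782716984
```

View pics/w7.png

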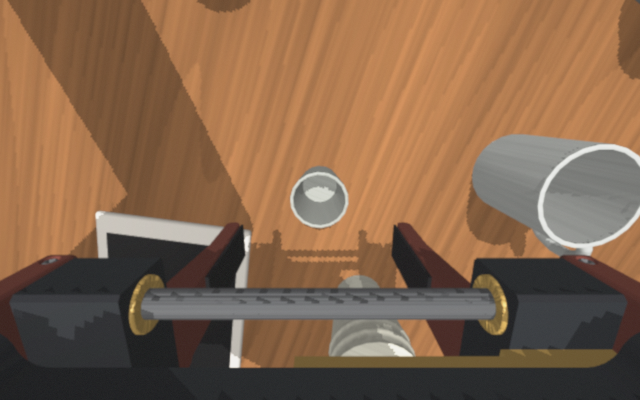

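Emit:
{"api": "jog_arm", "payload": {"steps": [{"dp": [0.02,-0.04,-0.45],"turn": [0,0,0],"claw": 1},{"dp": [0.02,-0.04,-0.9],"turn": [0,0,0],"claw": 1},{"dp": [0.02,-0.04,-0.9],"turn": [0,0,0],"claw": 1},{"dp": [0.02,-0.04,-0.9],"turn": [0,0,0],"claw": 1}]}}

```text
t: 11.67
ee_pos: [534.2, -289.0, 76.3]
orientation: [-1.553, -0.258, 0.273]
ft_force: [-0.2, 0.0, 0.8]
width: 87.8
```

Emit:
{"api": "jog_arm", "payload": {"steps": [{"dp": [0,0,-0.3],"turn": [0,0,0],"claw": 1},{"dp": [0,0,-0.6],"turn": [0,0,0],"claw": 1},{"dp": [0,0,-0.74],"turn": [0,0,0],"claw": 0.9},{"dp": [0,0,-0.74],"turn": [0,0,0],"claw": 0.75},{"dp": [0,0,-0.74],"turn": [0,0,0],"claw": 0.75}]}}

```text
t: 12.08
ee_pos: [535.1, -289.1, 18.7]
orientation: [-1.554, -0.259, 0.272]
ft_force: [-0.3, 0.1, 0.2]
width: 71.3
```

```bash
python3 k.py w8.png
```

```text
[ 535.09111961 -289.08224704   18.65138898] 71.29960708639926 [-0.28110777  0.14001274  0.15557321] [-0.51243441  0.68485053  1.75455433 -0.00741644  0.70905198 -0.8451832 ]
[[ 0.943 -0.008 -0.332]
 [ 0.332 -0.001  0.943]
 [-0.008 -1.     0.002]] yaw 19.389023905585763
2461 ((533.0104370117188, -290.0649108886719), 39.994606018066406) 60.509202353869114
```

View pics/w8.png

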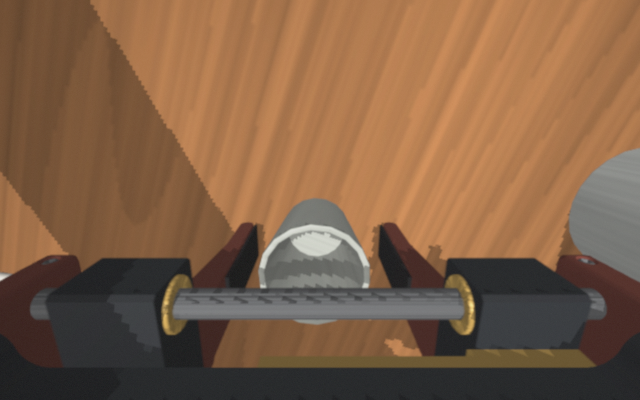

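Emit:
{"api": "jog_arm", "payload": {"steps": [{"dp": [-0.01,-0.02,-0.03],"turn": [0,0,0],"claw": 0.65},{"dp": [-0.01,-0.02,-0.03],"turn": [0,0,0],"claw": 0.6},{"dp": [-0.01,-0.02,-0.03],"turn": [0,0,0],"claw": 0.55},{"dp": [-0.01,-0.02,-0.03],"turn": [0,0,0],"claw": 0.5},{"dp": [-0.01,-0.02,-0.03],"turn": [0,0,0],"claw": 0.4},{"dp": [-0.01,-0.02,-0.03],"turn": [0,0,0],"claw": 0.3},{"dp": [-0.01,-0.02,-0.03],"turn": [0,0,0],"claw": 0.3}]}}

```text
t: 12.72
ee_pos: [535.2, -291.6, 17.7]
orientation: [-1.556, -0.26, 0.27]
ft_force: [-2.4, -1.3, 6.1]
width: 49.7
```

Emit:
{"api": "jog_arm", "payload": {"steps": [{"dp": [0,0,0.02],"turn": [0,0,0],"claw": 0.2},{"dp": [0,0,0.08],"turn": [0,0,0],"claw": 0.2},{"dp": [0,0,0.2],"turn": [0,0,0],"claw": 0.2},{"dp": [0,0,0.4],"turn": [0,0,0],"claw": 0.2},{"dp": [0,0,0.6],"turn": [0,0,0],"claw": 0.2},{"dp": [0,0,0.8],"turn": [0,0,0],"claw": 0.2},{"dp": [0,0,0.8],"turn": [0,0,0],"claw": 0.2}]}}

```text
t: 13.3
ee_pos: [537.0, -292.5, 85.2]
orientation: [-1.559, -0.264, 0.267]
ft_force: [-0.0, -0.4, 0.1]
width: 49.9
```

```bash
python3 - <<'E'
from h import *
o,d=wrist(); save(d,'w9.png'); W=world(d); print(o['ee_pos'],o['width'],o['ft_force'])
M=R.from_rotvec(o['orientation']).as_matrix()
l=((W-o['ee_pos'])@M).reshape(-1,3); l=l[~np.isnan(l[:,0])]
k=l[(np.hypot(l[:,0],l[:,2])<32)&(l[:,1]>-55)&(l[:,1]<25)]
h,e=np.histogram(k[:,1],bins=np.arange(-55,26,4));print(list(zip(e.astype(int),h)))
k2=k[(k[:,1]>-49)&(k[:,1]<-36)]
print(np.percentile(k2,[1,50,99],axis=0).round(1))
save(cam('scene'),'s9.png')
E
```

```text
[ 537.01526824 -292.54988592   85.24501612] 49.92954381287417 [-0.01311496 -0.39334294  0.13276057]
[(np.int64(-55), np.int64(213)), (np.int64(-51), np.int64(220)), (np.int64(-47), np.int64(1044)), (np.int64(-43), np.int64(860)), (np.int64(-39), np.int64(457)), (np.int64(-35), np.int64(493)), (np.int64(-31), np.int64(481)), (np.int64(-27), np.int64(547)), (np.int64(-23), np.int64(653)), (np.int64(-19), np.int64(614)), (np.int64(-15), np.int64(549)), (np.int64(-11), np.int64(512)), (np.int64(-7), np.int64(468)), (np.int64(-3), np.int64(407)), (np.int64(1), np.int64(342)), (np.int64(5), np.int64(287)), (np.int64(9), np.int64(1033)), (np.int64(13), np.int64(304)), (np.int64(17), np.int64(0)), (np.int64(21), np.int64(0))]
[[-29.8 -48.7 -23.7]
 [  0.2 -43.    9.8]
 [ 29.7 -36.2  26.5]]
```

View pics/w9.png

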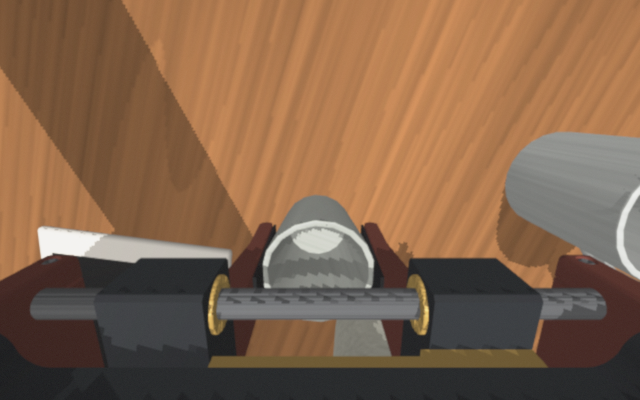

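View pics/s9.png

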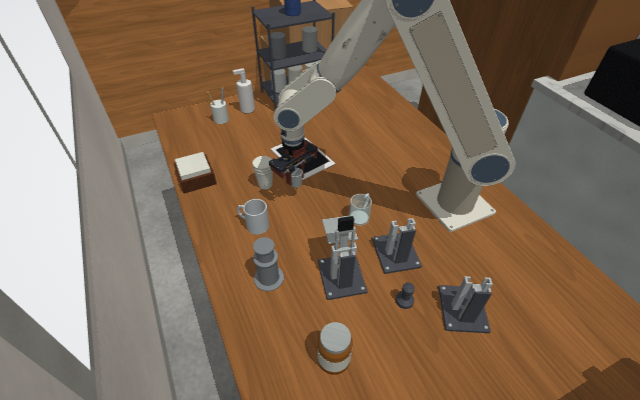

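Emit:
{"api": "jog_arm", "payload": {"steps": [{"dp": [0,0.2,0.4],"turn": [0,0,0],"claw": 0.2},{"dp": [0,0.6,0.8],"turn": [0,0,-0.03],"claw": 0.2},{"dp": [0,0.98,0.98],"turn": [0,0,-0.063],"claw": 0.2},{"dp": [0,0.98,0.98],"turn": [0,0,-0.063],"claw": 0.2}]}}

```text
t: 13.73
ee_pos: [536.3, -209.8, 163.2]
orientation: [-1.57, -0.105, 0.109]
ft_force: [0.2, -0.3, -1.6]
width: 49.8
```

Emit:
{"api": "jog_arm", "payload": {"steps": [{"dp": [-0.03,0.4,0.4],"turn": [0,0,-0.03],"claw": 0.2},{"dp": [-0.03,0.8,0.8],"turn": [0,0,-0.063],"claw": 0.2},{"dp": [-0.03,0.98,0.98],"turn": [0,0,-0.063],"claw": 0.2},{"dp": [-0.03,0.98,0.98],"turn": [0,0,-0.063],"claw": 0.2}]}}

```text
t: 14.07
ee_pos: [535.6, -128.9, 244.7]
orientation: [-1.572, 0.044, -0.047]
ft_force: [1.2, -0.1, -2.1]
width: 49.8
```

Emit:
{"api": "jog_arm", "payload": {"steps": [{"dp": [-0.03,0.4,0],"turn": [0,0,-0.03],"claw": 0.2},{"dp": [-0.03,0.8,0],"turn": [0,0,-0.063],"claw": 0.2},{"dp": [-0.03,0.98,0],"turn": [0,0,-0.063],"claw": 0.2},{"dp": [-0.03,0.98,0],"turn": [0,0,-0.063],"claw": 0.2}]}}

```text
t: 14.4
ee_pos: [532.3, -48.7, 242.8]
orientation: [-1.563, 0.199, -0.197]
ft_force: [-0.3, -0.3, -0.7]
width: 49.7
```

Emit:
{"api": "jog_arm", "payload": {"steps": [{"dp": [0,0.2,0],"turn": [0,0,0],"claw": 0.2},{"dp": [0,0.4,0],"turn": [0,0,0],"claw": 0.2},{"dp": [0,0.5,0],"turn": [0,0,0],"claw": 0.2},{"dp": [0,0.5,0],"turn": [0,0,0],"claw": 0.2}]}}

```text
t: 14.73
ee_pos: [532.0, -8.6, 241.5]
orientation: [-1.563, 0.199, -0.194]
ft_force: [0.6, -0.6, -1.7]
width: 49.7
```

```bash
cat > s.py <<'E'
from h import *
import sys
o,d=wrist(); save(d,sys.argv[1]+'w.png'); W=world(d)
M=R.from_rotvec(o['orientation']).as_matrix(); print(o['ee_pos'],o['width'],o['ft_force'],'yaw',np.degrees(np.arctan2(M[1,0],M[0,0])),M[:,1].round(3),o['qpos'].round(2))
c=np.array([545.6,105.1]); th=np.radians(75.5)
sy=np.array([np.cos(th),np.sin(th)]); sx=np.array([sy[1],-sy[0]])
e=o['ee_pos'][:2]-c; print('tcp sec xy',e@sx,e@sy)
for n in('wrist','top','scene'):
    if n!='wrist': d=cam(n); W=world(d)
    if n=='scene': cv2.imwrite('pics/'+sys.argv[1]+'s.png',cv2.resize(d['img'][150:300,270:430],None,fx=4,fy=4,interpolation=cv2.INTER_CUBIC)[:,:,::-1])
    q=W[...,:2]-c; x=q@sx; y=q@sy; z=W[...,2]
    m=(abs(x)<65)&(y<-16)&(y>-140)&(z>155)&(z<176)
    if m.sum()>20: print(n,'shelf',m.sum(),np.median(z[m]),'y',np.percentile(y[m],[1,99]).round(1),'x',np.percentile(x[m],[1,99]).round(1))
    m=(abs(x)<40)&(y>-40)&(y<20)&(z>265)&(z<288)
    if m.sum()>20: print(n,'tab',m.sum(),np.median(z[m]),np.percentile(y[m],[1,99]).round(1),np.percentile(x[m],[1,99]).round(1))
E
python3 s.py a
```

```text
[531.96588337  -8.64928314 241.54690956] 49.742758082016735 [ 0.57266022 -0.59634278 -1.732367  ] yaw -14.36353252740954 [-0.003 -0.001 -1.   ] [-0.04  0.27  1.82 -0.    1.06  0.21]
tcp sec xy 15.280708127176203 -113.5398102468202
wrist shelf 13652 165.51428882175657 y [-111.3  -16.9] x [-44.7  42.8]
wrist tab 4171 277.45333223285206 [-11.   -0.6] [-22.1  20.1]
top shelf 132 164.36114603663316 y [-53.4 -16.4] x [10.5 42.2]
scene shelf 333 164.68995238955426 y [-111.1  -16.9] x [-45.2  42.6]
scene tab 100 275.47127528814656 [-6.5  7.2] [-23.6  19.4]
```

View pics/aw.png

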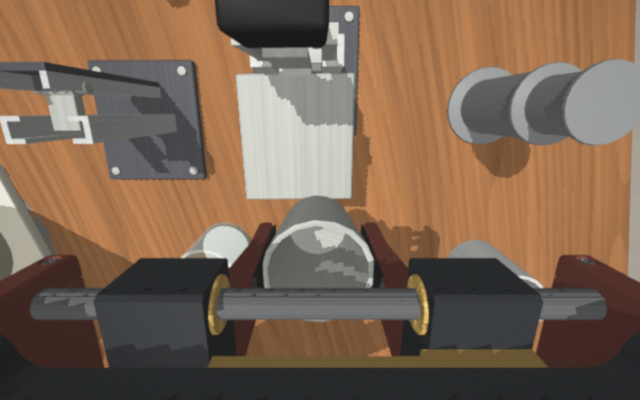

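View pics/as.png

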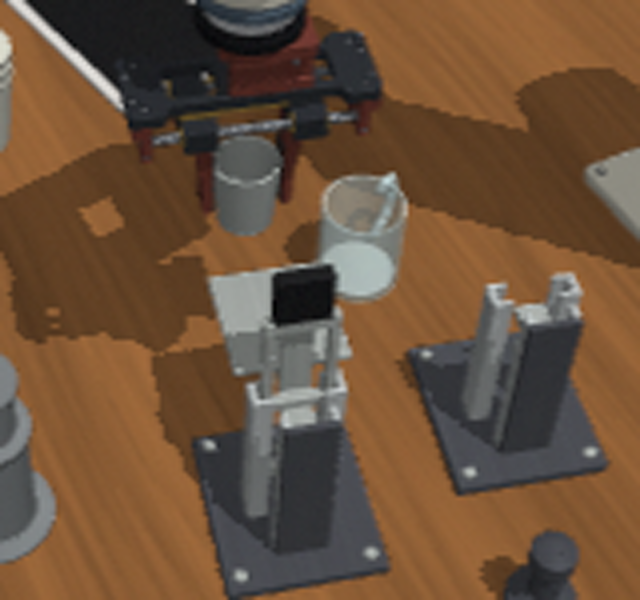

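Emit:
{"api": "jog_arm", "payload": {"steps": [{"dp": [-0.03,0.3,0],"turn": [0,0,0],"claw": 0.2},{"dp": [-0.061,0.578,0],"turn": [0,0,0],"claw": 0.2},{"dp": [-0.061,0.578,-0.1],"turn": [0,0,0],"claw": 0.2},{"dp": [-0.061,0.578,-0.2],"turn": [0,0,0],"claw": 0.2},{"dp": [-0.061,0.578,-0.3],"turn": [0,0,0],"claw": 0.2},{"dp": [-0.061,0.578,-0.4],"turn": [0,0,0],"claw": 0.2},{"dp": [-0.061,0.578,-0.45],"turn": [0,0,0],"claw": 0.2},{"dp": [-0.061,0.578,-0.45],"turn": [0,0,0],"claw": 0.2}]}}

```text
t: 15.55
ee_pos: [526.6, 35.8, 204.8]
orientation: [-1.564, 0.202, -0.195]
ft_force: [-0.6, 0.0, -1.9]
width: 50.1
```

```bash
python3 s.py b
```

```text
[526.60086787  35.76765208 204.76550763] 50.055440993407544 [-0.57440258  0.0258537  -1.8969044 ] yaw -14.510740360331033 [-0.005 -0.002 -1.   ] [ 0.05  0.31  1.86 -0.    0.98  0.3 ]
tcp sec xy -1.0345313848232467 -71.88095182355389
wrist shelf 7873 166.04370104201055 y [-78.5 -25.1] x [-45.   42.8]
wrist tab 6692 277.61691251086836 [-10.6   3.2] [-22.2  19.5]
top tab 50 274.7446324061511 [-13.3   0.7] [-23.9  -3.8]
scene shelf 255 164.98079590317502 y [-107.9  -18.1] x [-45.7  43. ]
scene tab 100 275.7021396198866 [-7.6  6.8] [-23.4  19.1]
```

View pics/bw.png

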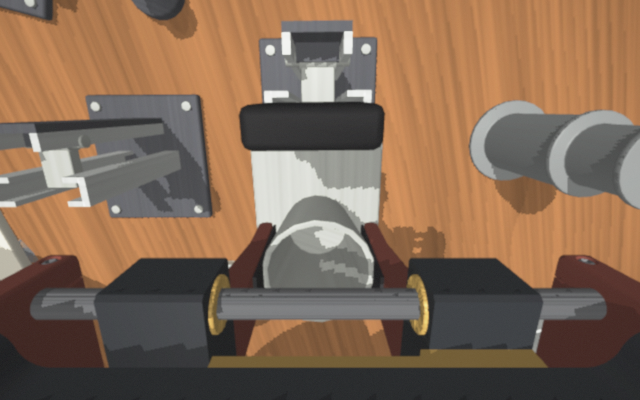

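View pics/bs.png

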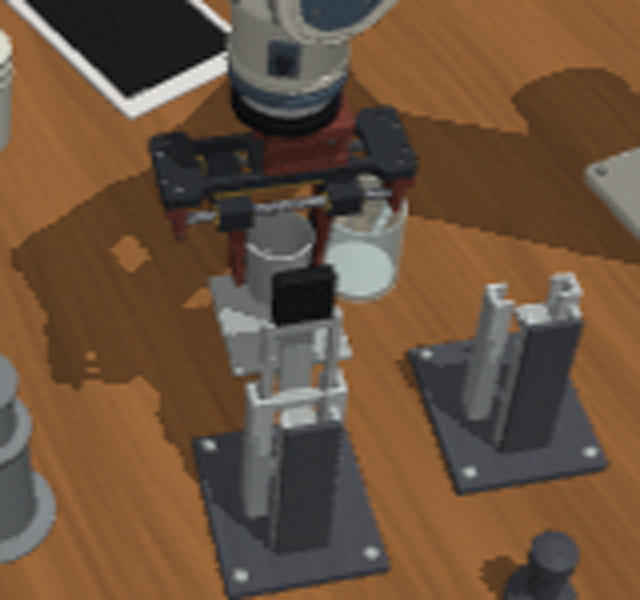

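Emit:
{"api": "jog_arm", "payload": {"steps": [{"dp": [0.01,0.04,-0.05],"turn": [0,0,0],"claw": 0.2},{"dp": [0.01,0.04,-0.1],"turn": [0,0,0],"claw": 0.2},{"dp": [0.01,0.04,-0.15],"turn": [0,0,0],"claw": 0.2},{"dp": [0.01,0.04,-0.19],"turn": [0,0,0],"claw": 0.2},{"dp": [0.01,0.04,-0.2],"turn": [0,0,0],"claw": 0.2},{"dp": [0.01,0.04,-0.2],"turn": [0,0,0],"claw": 0.2}]}}

```text
t: 16.2
ee_pos: [528.2, 39.4, 189.9]
orientation: [-1.563, 0.2, -0.197]
ft_force: [0.1, 0.2, -1.3]
width: 49.7
```

Emit:
{"api": "jog_arm", "payload": {"steps": [{"dp": [0,0,-0.01],"turn": [0,0,0],"claw": 0.2},{"dp": [0,0,-0.02],"turn": [0,0,0],"claw": 0.2},{"dp": [0,0,-0.025],"turn": [0,0,0],"claw": 0.2},{"dp": [0,0,-0.025],"turn": [0,0,0],"claw": 0.2}]}}

```text
t: 16.53
ee_pos: [528.1, 39.4, 187.9]
orientation: [-1.563, 0.2, -0.196]
ft_force: [0.0, -0.2, -1.5]
width: 49.6
```

Emit:
{"api": "jog_arm", "payload": {"steps": [{"dp": [0,0,-0.007],"turn": [0,0,0],"claw": 0.2},{"dp": [0,0,-0.014],"turn": [0,0,0],"claw": 0.2},{"dp": [0,0,-0.014],"turn": [0,0,0],"claw": 0.2}]}}

```text
t: 16.78
ee_pos: [528.1, 39.4, 186.7]
orientation: [-1.563, 0.2, -0.196]
ft_force: [-0.7, -0.1, -2.4]
width: 49.8
```

Emit:
{"api": "jog_arm", "payload": {"steps": [{"dp": [0,0,-0.007],"turn": [0,0,0],"claw": 0.2},{"dp": [0,0,-0.013],"turn": [0,0,0],"claw": 0.2},{"dp": [0,0,-0.013],"turn": [0,0,0],"claw": 0.2}]}}

```text
t: 17.03
ee_pos: [528.0, 39.4, 185.6]
orientation: [-1.563, 0.201, -0.196]
ft_force: [0.0, 0.1, -0.9]
width: 50.0
```

Emit:
{"api": "jog_arm", "payload": {"steps": [{"dp": [0,0,-0.006],"turn": [0,0,0],"claw": 0.2},{"dp": [0,0,-0.012],"turn": [0,0,0],"claw": 0.2},{"dp": [0,0,-0.012],"turn": [0,0,0],"claw": 0.2}]}}

```text
t: 17.28
ee_pos: [528.0, 39.4, 184.5]
orientation: [-1.564, 0.201, -0.196]
ft_force: [0.4, -0.1, -1.8]
width: 49.8
```

Emit:
{"api": "jog_arm", "payload": {"steps": [{"dp": [0,0,-0.006],"turn": [0,0,0],"claw": 0.2},{"dp": [0,0,-0.012],"turn": [0,0,0],"claw": 0.2},{"dp": [0,0,-0.012],"turn": [0,0,0],"claw": 0.2}]}}

```text
t: 17.53
ee_pos: [527.9, 39.4, 183.4]
orientation: [-1.564, 0.201, -0.196]
ft_force: [0.0, 1.5, -1.5]
width: 49.9
```

Emit:
{"api": "jog_arm", "payload": {"steps": [{"dp": [0,0,-0.006],"turn": [0,0,0],"claw": 0.2},{"dp": [0,0,-0.01],"turn": [0,0,0],"claw": 0.2},{"dp": [0,0,-0.01],"turn": [0,0,0],"claw": 0.2}]}}

```text
t: 17.78
ee_pos: [528.0, 39.3, 182.8]
orientation: [-1.564, 0.201, -0.196]
ft_force: [-0.3, 0.6, -0.9]
width: 49.9
```

Emit:
{"api": "jog_arm", "payload": {"steps": [{"dp": [0,0,-0.006],"turn": [0,0,0],"claw": 0.2},{"dp": [0,0,-0.01],"turn": [0,0,0],"claw": 0.2},{"dp": [0,0,-0.01],"turn": [0,0,0],"claw": 0.2}]}}

```text
t: 18.03
ee_pos: [528.1, 39.2, 182.4]
orientation: [-1.564, 0.2, -0.196]
ft_force: [-2.5, -1.3, 4.2]
width: 49.4
```

Emit:
{"api": "jog_arm", "payload": {"steps": [{"dp": [0,0,0.004],"turn": [0,0,0],"claw": 0.2},{"dp": [0,0,0.004],"turn": [0,0,0],"claw": 0.55},{"dp": [0,0,0.004],"turn": [0,0,0],"claw": 0.6},{"dp": [0,0,0.004],"turn": [0,0,0],"claw": 0.65},{"dp": [0,0,0.004],"turn": [0,0,0],"claw": 0.75},{"dp": [0,0,0.004],"turn": [0,0,0],"claw": 0.85},{"dp": [0,0,0.004],"turn": [0,0,0],"claw": 0.85}]}}

```text
t: 18.62
ee_pos: [528.1, 39.2, 182.8]
orientation: [-1.564, 0.2, -0.196]
ft_force: [-0.9, 0.3, 0.5]
width: 73.0
```

```bash
python3 s.py e
```

```text
[528.12783985  39.20503206 182.75131347] 72.97044270848347 [-0.94650858  0.28038193  0.48285576] yaw -14.47590334068483 [-0.003 -0.002 -1.   ] [ 0.05  0.34  1.87 -0.    0.94  0.31]
tcp sec xy -0.4168482832989578 -68.17073725491731
wrist shelf 7998 165.80861506864005 y [-108.9  -35.3] x [-44.6  43. ]
wrist tab 13453 277.59408126782085 [-39.8   3.4] [-39.3  39.5]
top tab 34 274.4623036379861 [-13.5   0.4] [-23.8  -9.4]
scene shelf 215 165.1312510811007 y [-110.3  -17.9] x [-46.2  42.8]
scene tab 130 276.5257175986746 [-39.9   7.5] [-38.8  38. ]
```

View pics/ew.png

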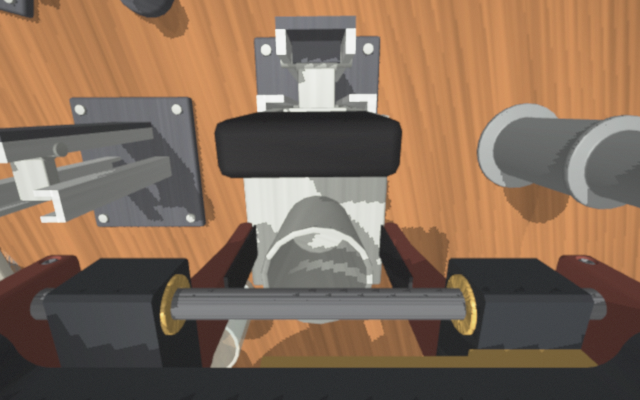

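View pics/es.png

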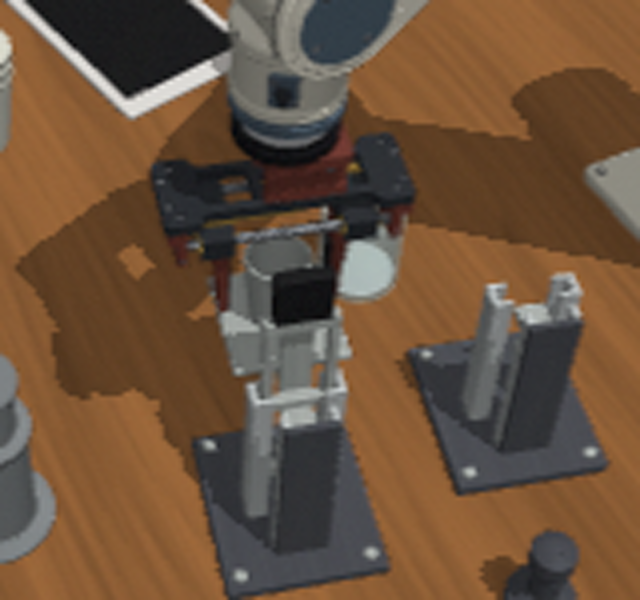

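Emit:
{"api": "jog_arm", "payload": {"steps": [{"dp": [0,0,0.03],"turn": [0,0,0],"claw": 1},{"dp": [0,0,0.15],"turn": [0,0,0],"claw": 1},{"dp": [0,0,0.4],"turn": [0,0,0],"claw": 1},{"dp": [0,0,0.7],"turn": [0,0,0],"claw": 1},{"dp": [0,0,1],"turn": [0,0,0],"claw": 1},{"dp": [0,0,1],"turn": [0,0,0],"claw": 1},{"dp": [0,0,1],"turn": [0,0,0],"claw": 1}]}}

```text
t: 19.35
ee_pos: [529.1, 39.2, 264.8]
orientation: [-1.563, 0.197, -0.199]
ft_force: [-0.8, 0.7, -0.5]
width: 87.8
```

Emit:
{"api": "jog_arm", "payload": {"steps": [{"dp": [0,0,0.4],"turn": [0,0,0],"claw": 1},{"dp": [0,0,0.6],"turn": [0,0,0],"claw": 1},{"dp": [0,0,0.6],"turn": [0,0,0],"claw": 1},{"dp": [0,0,0.6],"turn": [0,0,0],"claw": 1},{"dp": [0,0,0.6],"turn": [0,0,0],"claw": 1},{"dp": [0,0,0.6],"turn": [0,0,0],"claw": 1}]}}

```text
t: 19.85
ee_pos: [528.1, 39.2, 311.1]
orientation: [-1.564, 0.2, -0.197]
ft_force: [0.5, -0.2, -0.2]
width: 87.9
```

```bash
python3 s.py f; python3 - <<'E'
from h import *
c=np.array([545.6,105.1]); th=np.radians(75.5)
sy=np.array([np.cos(th),np.sin(th)]); sx=np.array([sy[1],-sy[0]])
for n in ('wrist','top','scene'):
    d=wrist()[1] if n=='wrist' else cam(n); W=world(d)
    if n=='scene': save(d,'fs_full.png')
    q=W[...,:2]-c; x=q@sx; y=q@sy; z=W[...,2]
    m=(abs(x)<40)&(y<-30)&(y>-110)&(z>219)&(z<232)
    if m.sum()>5: print(n,'rim',m.sum(),cv2.minEnclosingCircle(np.stack([x[m],y[m]],1).astype(np.float32)),np.median(z[m]),np.polyfit(y[m],z[m],1))
    m=(abs(x)<12)&(y>10)&(y<32)&(z>120)&(z<165)
    if m.sum()>5: print(n,'pawl',m.sum(),np.median(z[m]),np.polyfit(y[m],z[m],1))
E
```

```text
[528.1015643   39.17077996 311.0543158 ] 87.90234267350876 [ 0.46062779 -0.18239853 -0.24656427] yaw -14.473701261964504 [-0.002 -0.002 -1.   ] [ 0.05  0.19  1.75 -0.    1.21  0.31]
tcp sec xy -0.43371084862902626 -68.21047721139075
wrist shelf 5274 166.18868078078788 y [-111.4  -18. ] x [-45.2  43.1]
wrist tab 1484 277.52002066429156 [-10.6   3.3] [-22.6  19.8]
top shelf 62 160.4844256775209 y [-115.   -82.9] x [ 0.5 43. ]
top tab 41 274.6992200933412 [-12.7   1.1] [-23.5  -5. ]
scene shelf 253 164.9994005452868 y [-110.6  -16.4] x [-45.6  42.6]
scene tab 102 275.7187530571365 [-8.8  6.7] [-23.2  19.3]
wrist rim 743 ((0.19793184101581573, -69.5516586303711), 25.84095573425293) 224.52348364023499 [5.25538711e-02 2.27787498e+02]
wrist pawl 463 140.34492132156362 [1.73317097e-02 1.40022500e+02]
top pawl 9 137.96553395183923 [  0.67834817 118.45743664]
scene rim 57 ((-0.6786348223686218, -66.11475372314453), 27.732213973999023) 222.69065864314166 [1.64179316e-02 2.24107855e+02]
scene pawl 29 139.69780281431179 [ -0.29254798 144.94414631]
```

View pics/fw.png

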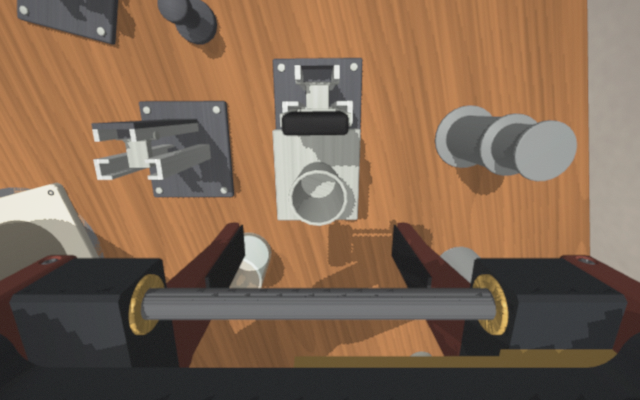

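View pics/fs_full.png

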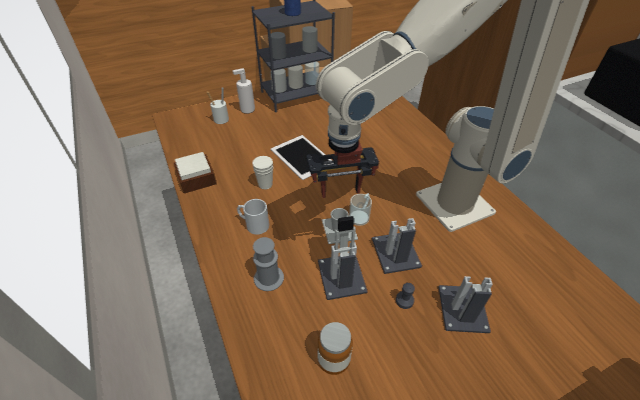

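```bash
python3 -c "
from workcell import ctrl
print(ctrl.close_job())"
```

```text
the job is handed in; nothing more can be done
None
```

The shelf is raised and seated on the pawl by its upper rung, the dosing cup stands on it, and I handed the job in at about 20 s of the 64 s. The hand-in reports no verdict, so the checks below are my own measurements.

- **Shelf:** I pinched the tab of the farthest stand, the one with the shelf. I lifted the section about 93 mm, slightly over the suggested 91 mm. I then lowered it until the weight left the hand (wrist force went from -6 N to +2.6 N, so I pressed on it only lightly) and let go. It sits about 50 mm above fully down, with the tab centre at about 257 mm. The pawl's upper face is at about 140 mm and level (slope about 0.02 rad).
- **Cup:** It stands about 5 mm from the middle of the shelf and leans about 0.05 rad at most. It is released, and the gripper hovers open about 85 mm above the rim, touching nothing.
- **Bystanders:** None look moved in the last scene picture. I judged that by eye and did not measure them again.

**Disagreements between checks:**
- The scene and top cameras differed from the wrist camera by 2–5 mm, so I relied on the wrist camera.
- The section leaned a few millimetres forward within its play once I let go.
- The pawl slope fits from the scene and top cameras (-0.29 and 0.68) rest on only 29 and 9 noisy points, so I did not use them.

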